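# Clamp a flow meter and work the marking plunger

## Task

Put the hand flow meter into the pocket of the marking jig, its display end under the clamp and its knob end towards the plunger (swing the clamp open first if you find it closed). Swing the clamp over centre down onto the meter, push the plunger fully home and let it spring back, with the clamp closed the whole time that the plunger is in; then swing the clamp fully open again and leave the meter lying in the pocket. Do not shift or knock over the bottle, the beaker or the calculator.

Things in the scene. Friction and masses are not known exactly. Their poses are not given: they have to be found in the camera images.
- jig: Fixed marking jig, aluminium plate 253 x 110 x 12 mm on the bench. Origin on the bench under the pocket's middle; x along the jig from plunger to clamp, z up. Along x (mm): plunger face -180 at rest; plunger housing -132 to -92 (44 wide, top 56 high); pocket -64 to 64; clamp pedestal of two steel cheeks 73 to 103 (38 wide over both, top 66 high).
- pocket_floor (a point): Middle of the pocket's flat floor, 12 mm above the bench, axes as the jig. The pocket is bounded by black corner guides 10 mm high that leave room 128 mm along x and 70 mm along y; on the long sides there are no guides within 38 mm of the middle, so fingers fit there.
- clamp_pivot (a point): Pivot of the clamp, 88 mm along the jig's x from its origin, 52 mm above the bench; the clamp turns about the jig's y axis. A spring throws it over centre (at about 0.9 rad) to the nearer end, up to 0.27 Nm: closed fingers can push it over, on the back of the arm to close it, on the pocket side of the handle to open it.
- clamp (a joint): Angle of the L-shaped steel clamp lever (rad), arm and handle about square to each other. 0 = open: arm upright, leaning 0.18 past vertical away from the pocket, handle out along the jig's +x, sloping 0.32 down. 1.75 = closed on the meter: arm level, pointing to the jig's -x over the pocket, handle up, leaning 0.14 to +x. 1.85 = closed on an empty pocket. May start open or closed.
- clamp_pad (a point): Centre of the underside of the clamp's black pad (16 mm across), 58 mm out along the arm from the pivot and 12 mm below its centre line. The arm is 68 mm long from the pivot, 16 mm wide, 10 mm thick.
- handle_end (a point): Free end of the clamp handle, on its centre line, 80 mm from the pivot; the grey grip, 18 mm across, covers the handle from 28 to 80 mm from the pivot.
- plunger (a joint): Travel of the sprung plunger (m): 0 = out at rest, 0.030 = fully home against its stop. It takes about 4 N to start it and 12 N to hold it fully home; it springs back when let go.
- plunger_face (a point): Centre of the outer push face of the plunger's round grey head (48 mm across, 12 mm thick, upright disc), 34 mm above the bench. It is pushed along the jig's +x.
- meter: Hand flow meter, a yellow case 120 x 62 x 28 mm, 0.22 kg or so, with a round black knob (26 mm across, 10 mm high) on top. Origin at the centre of its underside; x along its length towards the display end, the knob stands 22 mm towards -x, z up. Grasp across its 62 mm width.
- meter_display (a point): Point on top of the meter at the middle of its display, 30 mm from the centre along its +x, 28 mm above its underside.
- bottle: Amber laboratory bottle with a black cap, 58 mm across, 118 mm tall, standing loose near the jig; origin at the centre of its base. To be left alone.
- beaker: Empty clear beaker, 64 mm across, 82 mm tall, standing loose near the jig; origin at the centre of its base. To be left alone.
- calculator: Grey pocket calculator 120 x 68 x 13 mm lying on the bench; origin at the centre of its underside, x along its length. To be left alone.
Not all that is in view belongs to the job. Several things have the shape of the meter; the one meant has the colours described above.

How it is judged (in metres and radians):
On the way, in this order (a step that is already met when the one before it is completed fails the run):
1. the meter lies flat in the pocket, display end towards the clamp, let go (x of meter in the frame of pocket_floor between -0.008 and 0.008 m and y of meter in the frame of pocket_floor between -0.008 and 0.008 m and z of meter in the frame of pocket_floor between -0.004 and 0.004 m and angle between meter's own z axis and vertical below 0.08 rad and x of meter_display in the frame of pocket_floor above 0.015 m and contact force between the fingers and meter below 0.3 N and linear speed of meter below 0.02 m/s), for 0.2 s.
2. the clamp is closed on the seated meter (x of meter in the frame of pocket_floor between -0.008 and 0.008 m and y of meter in the frame of pocket_floor between -0.008 and 0.008 m and z of meter in the frame of pocket_floor between -0.004 and 0.004 m and angle between meter's own z axis and vertical below 0.08 rad and x of meter_display in the frame of pocket_floor above 0.015 m and value of joint clamp above 1.65 rad), for 0.2 s.
3. the plunger is pushed fully home with the clamp closed on the meter (all of step 2 and value of joint plunger above 0.0265 m), for 0.1 s.
4. the plunger has sprung back with the clamp still closed (all of step 2 and value of joint plunger below 0.004 m), for 0.1 s.
At the end, for the whole second after the job is handed in: The meter lies flat and at rest on the pocket floor (within 8 mm of the pocket's middle along x and y, 4 mm in height, tilt under 0.08 rad), display end towards the clamp; the clamp is fully open (below 0.2 rad) and the plunger is out (below 4 mm) (x of meter in the frame of pocket_floor between -0.008 and 0.008 m and y of meter in the frame of pocket_floor between -0.008 and 0.008 m and z of meter in the frame of pocket_floor between -0.004 and 0.004 m and angle between meter's own z axis and vertical below 0.08 rad and x of meter_display in the frame of pocket_floor above 0.015 m and value of joint clamp below 0.2 rad and value of joint plunger below 0.004 m and linear speed of meter below 0.02 m/s); the robot touches nothing.
It fails at once if the plunger is pushed in (over 10 mm) while the clamp is not closed (value of joint plunger above 0.01 m and value of joint clamp below 1.6 rad).
It fails at once if the amber bottle is shifted by more than 25 mm or tipped (distance of bottle from where it was at the start of the episode above 0.025 m or angle between bottle's own z axis and vertical above 0.3 rad).
It fails at once if the glass beaker is shifted by more than 25 mm or tipped (distance of beaker from where it was at the start of the episode above 0.025 m or angle between beaker's own z axis and vertical above 0.3 rad).
It fails at once if the calculator is shifted by more than 25 mm or tipped (distance of calculator from where it was at the start of the episode above 0.025 m or angle between calculator's own z axis and vertical above 0.3 rad).
It also fails if it takes over 72 s, if anything falls off the work surface, if the arm or the gripper's body presses on something with over 40 N, if the wrist force passes 120 N, or if a joint passes its speed limit or range.

## Robot

A 6-joint arm with a two-finger parallel gripper is mounted at the origin on a cart in front of the work surface, level with it; the furniture and walls round the work are solid. World frame = base frame: x ahead of the robot, y to its left, z up, the work surface at z = 0. Lengths are in mm, angles in rad, forces in N, time in s.
With the tool pointing down it reaches from about 350 to 975 mm from the base axis. Payload 7.1 kg.
Tool frame: the origin (TCP) lies midway between the tips of the shut fingers; the grasp point (between the pads) lies tcp_to_grasp behind it (tcp_to_grasp is the distance from the TCP to the grasp point, in mm); z points along the fingers, y is the line along which they close (so a half turn about z gives the same grasp; the last joint's range is limited). The gripper opens to 88 mm and grips with 3 to 60 N. Pads are 20 mm wide; open, the fingers measure 115 mm over their backs; the gripper's body (75 mm by 178 mm) begins 61 mm behind the grasp point.
Start: joints at [1.091, 0.423, 1.63, -0, 1.089, -0.019], TCP at [277.883, 559.809, 190.175] pointing down, gripper open.
Joint ranges: [-3, 3], [-0.9, 2.11], [0.09, 2.58], [-1.31, 4.45], [0.11, 2.69], [-2.54, 2.54]. Speed limits (rad/s): [2.39, 2.39, 3.01, 3.14, 3.14, 3.14].

## Interface

Orientations are given as a 3x3 rotation matrix whose columns are the frame's x, y, z axes.
In Python, from cell import get_state, get_image, get_calibration, finish_job, look_for, tip_of, tcp_to_grasp gives the robot as it stands.
- The arm moves only by the tool drive_tool, never from a script. Its argument "moves" is a list of rows, each an object of numbers: "rx", "ry", "rz": the turn, a rotation vector about the tool's x, y, z normalised to -1 to 1, where 1 is 6 degrees; "tx", "ty", "tz": the shift along the tool's x, y, z normalised to -1 to 1, where 1 is 0.06 m; "grip": the opening, from 0 (shut) to 1 (fully open). A call has exactly 10 rows; each row shifts and turns the commanded pose from where the row before left it, along the tool's axes as they then stand; what a row does not reach is not made up. A row lasts 1/8 s, in which the tool goes at most 62.5 mm and 10.7 degrees, less where a joint would pass 70% of its speed; a pose out of reach is approached as far as the arm can. A call with a number of a shift or a turn outside -1 to 1 is refused whole. A call with a gripper value outside its range is refused whole. The fingers move at their own pace and stop on an object; "squeeze" is the grip in N (left out, the last holds). Time passes only in rows, so rows that do not move let the fingers close, or fill a call up. It gives the time, the measured TCP pose, the force, the opening and the grip force at its end, in the units of the state.
- get_state(): the state, without advancing time (a new reading comes with each control period).
- get_image(name): name is "scene" or "top"; returns the picture (480x640x3 uint8, red, green, blue); there is no depth.
- get_calibration(name): a dict with "fx", "fy", "cx", "cy" (pixels), "extrinsics" (4x4, takes a point from world to camera coordinates). Camera axes: x right, y down, z forward; pixel columns grow to the right and rows downward; lengths in mm; the calibration is good to about 2 mm. A picture is of the moment at which its call begins. get_calibration takes no time and is no camera call.
- finish_job(): hands the job in; it is judged then, once.
Trained networks look in the newest picture that a camera, given by its name, has taken for a name from the list of things; names that differ only in an ending like _2 or _b are one class to them, and where a whole thing is asked for, a point or a joint stands for the part that bears it (a point fixed in the world has none). Each returns a list of dicts, best first, with "conf" (0 to 1); they miss things now and then, are a little off and sometimes report something else, mostly with a low value. They report only what shows in the picture. A call takes as long as a camera call. They do not tell look-alikes from the thing itself.
- look_for(target, camera): "bbox" ([left, top, width, height] in pixels, round what is visible of it).
- tip_of(target, camera): "position" ([column, row] in pixels: a listed point, or the origin of a listed thing).
The state is a dict: "clock": time; "joint_pos": joint angles; "qd": joint speeds; "joint_torque": joint torques, N m; "eef_pos": TCP position; "orientation": TCP orientation; "wrist_force": force on the tool from outside, world axes, zero at the start; "ft_torque": the same for the moment, N m; "gripper_width": finger opening in mm; "grip_force": force on a finger pad.
Only numpy, scipy, OpenCV 4.12 (cv2) and the standard library are available. Lean on these libraries where they do the work, as an engineer would, in place of code of your own. Each camera call takes 0.05 s, during which the arm holds its last target. There are 200 camera calls.

## Working session

There is one attempt and no reset: what is moved stays moved. The work goes in short steps, Python scripts to look and compute and a tool call to move; the robot and the scene stay as the last step left them, time stands still between calls to the robot, and variables do not carry over. Pictures are saved under pics/ and viewed, at most 10 in all, crops included, and the job is handed in when it is done.

Besides the shell and the picture viewer there is one more tool, called after "Emit:" in YAML: its name, and indented under it one key for each argument. drive_tool: Moves the arm, as the interface text tells. Scaled input: -1 to 1 covers 0.06 m each way for a shift and 6 degrees each way for a turn. Its arguments: {"type":"object","properties":{"moves":{"type":"array","items":{"type":"object","properties":{"rx":{"type":"number","minimum":-1,"maximum":1},"ry":{"type":"number","minimum":-1,"maximum":1},"rz":{"type":"number","minimum":-1,"maximum":1},"tx":{"type":"number","minimum":-1,"maximum":1},"ty":{"type":"number","minimum":-1,"maximum":1},"tz":{"type":"number","minimum":-1,"maximum":1},"grip":{"type":"number"}}}},"squeeze":{"type":"number"}},"required":["moves"]}

```bash
mkdir -p pics; ls; cat > h.py <<'E'
import numpy as np, cv2
from cell import *
def P(cam):
    c=get_calibration(cam); return c,np.array(c["extrinsics"],float)
def proj(cam,p):
    c,E=P(cam); q=E[:3,:3]@np.array(p,float)+E[:3,3]
    return np.array([c["fx"]*q[0]/q[2]+c["cx"],c["fy"]*q[1]/q[2]+c["cy"]])
def onz(cam,px,z):
    c,E=P(cam); R,t=E[:3,:3],E[:3,3]
    d=R.T@np.array([(px[0]-c["cx"])/c["fx"],(px[1]-c["cy"])/c["fy"],1]); o=-R.T@t
    return o+d*(z-o[2])/d[2]
def save(cam,name):
    im=get_image(cam); cv2.imwrite("pics/"+name,im[:,:,::-1]); return im
E
cat > a.py <<'E'
from h import *
a=save("scene","s0.png");b=save("top","t0.png")
print(get_state()["clock"],tcp_to_grasp)
for cam in("scene","top"):
    print(cam,"cam at",-P(cam)[1][:3,:3].T@P(cam)[1][:3,3])
    for n,z in(("pocket_floor",12),("clamp_pivot",52),("clamp_pad",0),("handle_end",0),("plunger_face",34),("meter",0),("meter_display",28),("bottle",0),("beaker",0),("calculator",0),("jig",0)):
        for r in tip_of(n,cam)[:4]: print(n,np.round(r["position"]),round(r["conf"],2),onz(cam,r["position"],z).round(0)[:2])
E
python3 a.py
```

```text
pics
0.1 18.700000000000003
scene cam at [  18.1561504  -934.66268499 1140.00163895]
pocket_floor [292. 303.] 0.87 [508. -86.]
clamp_pivot [269. 270.] 0.85 [505.  19.]
clamp_pivot [196. 230.] 0.4 [417. 284.]
clamp_pad [264. 254.] 0.59 [551. 130.]
handle_end [251. 263.] 0.72 [500. 117.]
plunger_face [340. 331.] 0.5 [ 543. -248.]
meter [208. 231.] 0.87 [462. 316.]
meter [338. 329.] 0.22 [ 558. -219.]
bottle [325. 274.] 0.72 [647. -42.]
bottle [208. 234.] 0.63 [458. 302.]
beaker [361. 322.] 0.77 [ 621. -236.]
calculator [368. 381.] 0.76 [ 524. -382.]
calculator [207. 232.] 0.51 [458. 313.]
calculator [290. 299.] 0.5 [516. -63.]
jig [288. 303.] 0.78 [505. -71.]
top cam at [ 367.16487252  -32.25245553 1418.31495568]
pocket_floor [331. 289.] 0.79 [525. -70.]
clamp_pivot [302. 295.] 0.94 [503.  13.]
clamp_pivot [391. 257.] 0.66 [ 608. -235.]
clamp_pad [300. 292.] 0.8 [519.  19.]
handle_end [274. 302.] 0.76 [490.  92.]
plunger_face [398. 281.] 0.69 [ 545. -254.]
meter [202. 316.] 0.81 [449. 296.]
meter [296. 182.] 0.7 [845.  33.]
meter_display [302. 184.] 0.97 [829.  12.]
meter_display [194. 324.] 0.66 [428. 309.]
bottle [319. 254.] 0.67 [628. -34.]
bottle [331. 293.] 0.34 [515. -70.]
beaker [390. 258.] 0.9 [ 615. -240.]
beaker [397. 282.] 0.18 [ 546. -257.]
calculator [445. 288.] 0.63 [ 529. -393.]
jig [330. 295.] 0.94 [509. -66.]
```

```bash
python3 -c "
import cv2
a=cv2.imread('pics/s0.png')[190:420,150:430];b=cv2.imread('pics/t0.png')[140:370,150:500]
cv2.imwrite('pics/s0c.png',cv2.resize(a,None,fx=2.6,fy=2.6,interpolation=2));cv2.imwrite('pics/t0c.png',cv2.resize(b,None,fx=2.25,fy=2.25,interpolation=2))"
```

```text
(no output)
```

View pics/s0c.png

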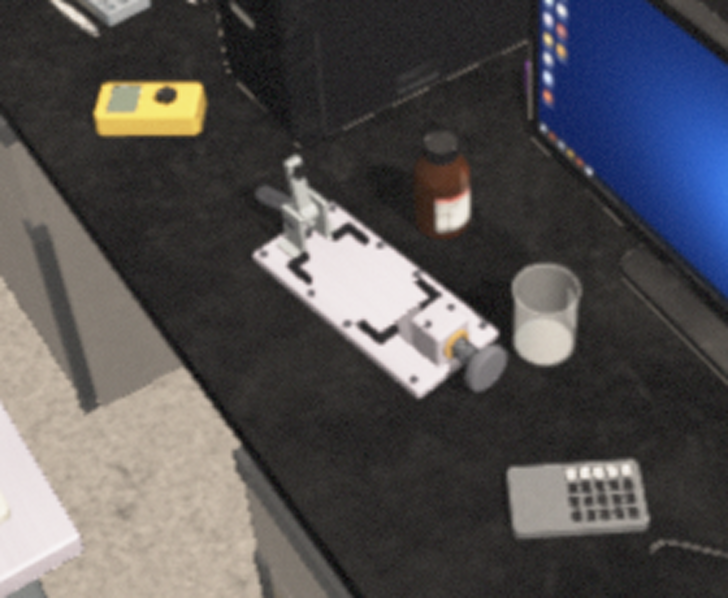

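View pics/t0c.png

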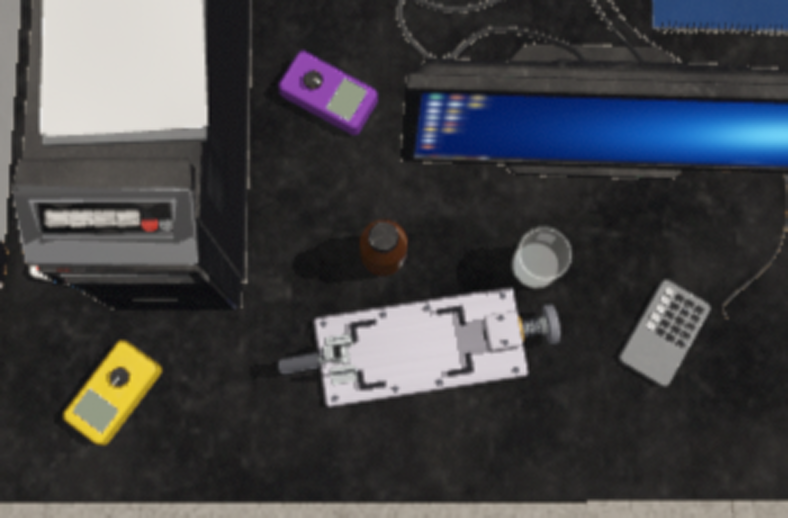

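The scene crop shows the clamp open: arm upright at about (295,170), handle to the left. The yellow meter is at the left, with its display end towards the robot at (97,410) in the top crop. The purple meter is a look-alike. The bottle and beaker stand beyond the jig, and the calculator is to the right. Next I'll fit precise poses.

```bash
cat > fit.py <<'E'
from h import *
from scipy.optimize import minimize
def mask(im,kind):
    hsv=cv2.cvtColor(im,cv2.COLOR_RGB2HSV); 
    m=cv2.inRange(hsv,(18,110,70),(35,255,255)) if kind=="y" else cv2.inRange(hsv,(0,0,150),(180,50,255))
    return m
def comp(m,px):
    m=cv2.morphologyEx(m,cv2.MORPH_CLOSE,np.ones((9,9)))
    n,l,s,c=cv2.connectedComponentsWithStats(m)
    i=1+np.argmin([np.hypot(*(c[k]-px))+1e4*(s[k,4]<150) for k in range(1,n)])
    return (l==i).astype(np.float32)
def sil(cam,p,L,W,H,shape=(480,640)):
    x,y,a=p; c,s=np.cos(a),np.sin(a)
    pts=[proj(cam,(x+c*u-s*v,y+s*u+c*v,z)) for u in(-L/2,L/2) for v in(-W/2,W/2) for z in(0,H)]
    h=cv2.convexHull(np.array(pts,np.float32))
    m=np.zeros(shape,np.uint8); cv2.fillConvexPoly(m,np.round((h)*256).astype(np.int32),255,cv2.LINE_AA,8)
    return m/255.
def fit(cams,ms,p0,L,W,H):
    f=lambda q:sum(np.abs(cv2.GaussianBlur(sil(c,(q[0],q[1],q[2]/60),L,W,H),(0,0),1)-cv2.GaussianBlur(m,(0,0),1)).sum() for c,m in zip(cams,ms))
    q0=np.array([p0[0],p0[1],p0[2]*60]); 
    for k in range(3): r=minimize(f,q0,method="Nelder-Mead",options=dict(initial_simplex=q0+np.vstack([np.zeros(3),np.eye(3)*8/(k+1)]))); q0=r.x
    return np.array([q0[0],q0[1],q0[2]/60]),r.fun
def rect(im,cam,pose,z,hl,hw,s=2):
    x,y,a=pose;c,d=np.cos(a),np.sin(a)
    src=np.array([proj(cam,(x+c*u-d*v,y+d*u+c*v,z)) for u,v in((-hl,hw),(hl,hw),(hl,-hw),(-hl,-hw))],np.float32)
    dst=np.array([(0,0),(2*hl*s,0),(2*hl*s,2*hw*s),(0,2*hw*s)],np.float32)
    return cv2.warpPerspective(im,cv2.getPerspectiveTransform(src,dst),(2*hl*s,2*hw*s),flags=cv2.INTER_CUBIC)
E
cat > b.py <<'E'
from fit import *
S=cv2.imread("pics/s0.png")[:,:,::-1].copy();T=cv2.imread("pics/t0.png")[:,:,::-1].copy()
my=[comp(mask(S,"y"),(208,231)),comp(mask(T,"y"),(200,314))]
for cs,m in((["scene","top"],my),(["scene"],my[:1]),(["top"],my[1:])):
    print("meter",fit(cs,m,(452,303,-2.2),120,62,28),[int(k.sum()) for k in m])
mt=comp(mask(T,"w"),(336,295)); print(mt.sum())
print("plate(mid)",fit(["top"],[mt],(514,-88,1.72),253,110,12))
J=(515,-77,1.70)
a=rect(T,"top",J,22,200,75);b=rect(S,"scene",J,22,200,75)
cv2.imwrite("pics/rect.png",np.vstack([a,b])[:,:,::-1])
E
python3 b.py
```

```text
Traceback (most recent call last):
  File "b.py", line 5, in <module>
    print("meter",fit(cs,m,(452,303,-2.2),120,62,28),[int(k.sum()) for k in m])
                  ~~~^^^^^^^^^^^^^^^^^^^^^^^^^^^^^^^
  File "fit.py", line 21, in fit
    for k in range(3): r=minimize(f,q0,method="Nelder-Mead",options=dict(initial_simplex=q0+np.vstack([np.zeros(3),np.eye(3)*8/(k+1)]))); q0=r.x
                         ~~~~~~~~^^^^^^^^^^^^^^^^^^^^^^^^^^^^^^^^^^^^^^^^^^^^^^^^^^^^^^^^^^^^^^^^^^^^^^^^^^^^^^^^^^^^^^^^^^^^^^^^^^^^^^^
  File "fit.py", line 19, in <lambda>
    f=lambda q:sum(np.abs(cv2.GaussianBlur(sil(c,(q[0],q[1],q[2]/60),L,W,H),(0,0),1)-cv2.GaussianBlur(m,(0,0),1)).sum() for c,m in zip(cams,ms))
               ~~~^^^^^^^^^^^^^^^^^^^^^^^^^^^^^^^^^^^^^^^^^^^^^^^^^^^^^^^^^^^^^^^^^^^^^^^^^^^^^^^^^^^^^^^^^^^^^^^^^^^^^^^^^^^^^^^^^^^^^^^^^^^^^^
  File "fit.py", line 19, in <genexpr>
    f=lambda q:sum(np.abs(cv2.GaussianBlur(sil(c,(q[0],q[1],q[2]/60),L,W,H),(0,0),1)-cv2.GaussianBlur(m,(0,0),1)).sum() for c,m in zip(cams,ms))
                                           ~~~^^^^^^^^^^^^^^^^^^^^^^^^^^^^^
  File "fit.py", line 14, in sil
    pts=[proj(cam,(x+c*u-s*v,y+s*u+c*v,z)) for u in(-L/2,L/2) for v in(-W/2,W/2) for z in(0,H)]
         ~~~~^^^^^^^^^^^^^^^^^^^^^^^^^^^^^
  File "h.py", line 6, in proj
    c,E=P(cam); q=E[:3,:3]@np.array(p,float)+E[:3,3]
        ~^^^^^
  File "h.py", line 4, in P
    c=get_calibration(cam); return c,np.array(c["extrinsics"],float)
ValueError: time passes only in moves, steps and waits
```

Cache the calibration.

```bash
sed -i 's/^def P(cam):/import functools\n@functools.lru_cache\ndef P(cam):/' h.py; python3 b.py
```

```text
meter (array([455.442265  , 298.31586669,  -3.76952452]), np.float64(336.41830305886845)) [819, 976]
meter (array([455.4717774 , 299.56840454,  -3.74858342]), np.float64(131.57546930770667)) [819]
meter (array([470.22704022, 275.68930429,  -1.77769034]), np.float64(821.8201507122865)) [976]
3453.0
plate(mid) (array([512.66512442, -85.79141445,   1.73646984]), np.float64(251.89856564219707))
```

View pics/rect.png

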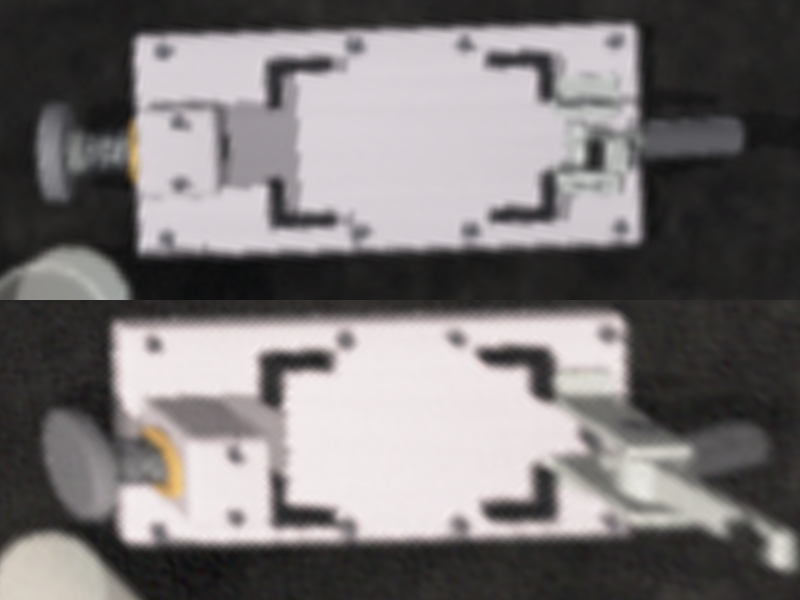

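The top and scene rectifications put the pocket centre about (+5, +5) mm from my guess, with the yaw slightly larger. Both show the clamp open. I'll refine this with the plate offset (-13.5 in x) and refit the meter.

```bash
cat > c.py <<'E'
from fit import *
S=cv2.imread("pics/s0.png")[:,:,::-1].copy();T=cv2.imread("pics/t0.png")[:,:,::-1].copy()
my=[comp(mask(S,"y"),(208,231)),comp(mask(T,"y"),(200,314))]
for cs,m in((["scene","top"],my),(["scene"],my[:1]),(["top"],my[1:])):
    print("meter",fit(cs,m,(452,303,2.53),120,62,28))
mt=comp(mask(T,"w"),(336,295));ms=comp(mask(S,"w"),(290,303))
for c,m in(("top",mt),("scene",ms)):
    p,f=fit([c],[m],(512,-86,1.73),253,110,12); print("jig",c,p[:2]+13.5*np.array([np.cos(p[2]),np.sin(p[2])]),p[2],f)
J=(509.4,-72.4,1.73)
o=[]
for im,c in((T,"top"),(S,"scene")):
    r=rect(im,c,J,22,90,50,4).copy()
    cv2.rectangle(r,(360-256,200-140),(360+256,200+140),(255,0,0),1); o.append(r[20:-20])
cv2.imwrite("pics/rect2.png",cv2.resize(np.vstack(o),None,fx=.8,fy=.8,interpolation=3)[:,:,::-1])
s=get_state(); print(s)
E
python3 c.py
```

```text
meter (array([455.43459502, 298.26096543,   2.51251855]), np.float64(336.32561333028457))
meter (array([455.42568231, 299.21583324,   2.52820523]), np.float64(133.58728645428482))
meter (array([455.41474724, 297.52966676,   2.51170045]), np.float64(193.70882960562668))
jig top [510.69889172 -71.01898298] 1.715080880842973 255.3625265391318
jig scene [514.5558506  -65.21804959] 1.7231339198224196 1009.3933351757871
{'clock': 1.2, 'joint_pos': array([ 1.09099985e+00,  4.23086522e-01,  1.62991514e+00, -1.24226623e-05,
        1.08858316e+00, -1.90269652e-02]), 'qd': array([-0.00079134, -0.00130968,  0.00014141, -0.00086573, -0.00016512,
       -0.00024779]), 'joint_torque': array([-1.05831503e-03, -5.44598758e+01, -2.74033660e+01,  6.43649977e-02,
        1.69195054e-02, -2.87959813e-05]), 'eef_pos': array([277.88522617, 559.80478653, 190.17752454]), 'orientation': array([[-8.95713170e-01,  4.44632340e-01,  1.33819730e-05],
       [ 4.44632340e-01,  8.95713170e-01,  1.87367105e-06],
       [-1.11533147e-05,  7.62832981e-06, -1.00000000e+00]]), 'wrist_force': array([-0.50526086,  0.5166255 , -0.71737521]), 'ft_torque': array([-0.06612514,  0.03059508,  0.00044672]), 'grip_force': 0.0, 'gripper_width': 87.81781746106479}
```

View pics/rect2.png

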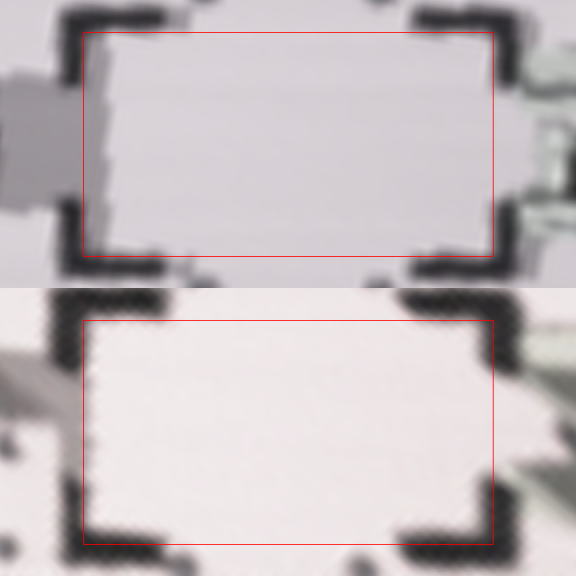

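The red pocket outline fits the guides in both views, so the jig origin is about (509.4, -72.4) with yaw 1.725. Next I'll check the bottle and tower clearances.

```bash
python3 - <<'E'
from h import *
O=np.array([509.4,-72.4]);p=1.725;R=np.array([[np.cos(p),np.sin(p)],[-np.sin(p),np.cos(p)]])
print("bottle cap top",onz("top",(320.5,244.5),118),"jig",R@(onz("top",(320.5,244.5),118)[:2]-O), "scene cap",onz("scene",(319.6,242.5),118))
print("tower corner scene",onz("scene",(268,243),0),"top",onz("top",(258,275.5),0),onz("top",(160,272),0))
E
```

```text
bottle cap top [631.11059773 -39.19460446 118.        ] jig [  14.11745671 -125.36652388] scene cap [636.68985704 -31.84650752 118.        ]
tower corner scene [583.12604893 161.32095027   0.        ] top [565.06777209 139.32394552   0.        ] [575.90291973 420.63280516   0.        ]
```

Emit:
drive_tool:
  moves:
    - {"rz":0.8,"grip":1}
    - {"rz":0.8,"grip":1}
    - {"grip":1}
    - {"grip":1}
    - {"grip":1}
    - {"grip":1}
    - {"grip":1}
    - {"grip":1}
    - {"grip":1}
    - {"grip":1}

```text
schema error: expected keys rx, ry, rz, tx, ty, tz, grip
```

Emit:
drive_tool:
  moves:
    - {"rx":0,"ry":0,"rz":0.8,"tx":0,"ty":0,"tz":0,"grip":1}
    - {"rx":0,"ry":0,"rz":0.8,"tx":0,"ty":0,"tz":0,"grip":1}
    - {"rx":0,"ry":0,"rz":0,"tx":-0.7,"ty":-0.25,"tz":0,"grip":1}
    - {"rx":0,"ry":0,"rz":0,"tx":-0.7,"ty":-0.25,"tz":0,"grip":1}
    - {"rx":0,"ry":0,"rz":0,"tx":-0.7,"ty":-0.25,"tz":0,"grip":1}
    - {"rx":0,"ry":0,"rz":0,"tx":-0.7,"ty":-0.25,"tz":0,"grip":1}
    - {"rx":0,"ry":0,"rz":0,"tx":-0.7,"ty":-0.25,"tz":0,"grip":1}
    - {"rx":0,"ry":0,"rz":0,"tx":-0.7,"ty":-0.25,"tz":0,"grip":1}
    - {"rx":0,"ry":0,"rz":0,"tx":-0.7,"ty":-0.25,"tz":0,"grip":1}
    - {"rx":0,"ry":0,"rz":0,"tx":0,"ty":0,"tz":0,"grip":1}

```text
clock: 2.45
eef_pos: [455.3, 300.1, 190.3]
orientation: [[-0.807, 0.591, 0.0], [0.591, 0.807, -0.0], [-0.0, 0.0, -1.0]]
wrist_force: [0.1, 0.6, -0.1]
gripper_width: 88.2
grip_force: 0.0
```

```bash
cat > d.py <<'E'
import sys
from h import *
# usage: d.py x y z [yaw]  in world; prints needed tool-frame shift in units, turn in units
def go(x,y,z,yaw=None):
    s=get_state();R=np.array(s["orientation"]);e=np.array([x,y,z])-s["eef_pos"]
    a=np.arctan2(R[1,0],R[0,0])
    print("t",round(s["clock"],2),"pos",np.round(s["eef_pos"],1),"yaw",round(a,3),"z",np.round(R[:,2],4),"F",np.round(s["wrist_force"],1),"w",round(s["gripper_width"],1),"gf",round(s["grip_force"],1))
    print("shift units",np.round(R.T@e/60,3),"" if yaw is None else "rz units %.3f"%(np.degrees(a-yaw)/6))
O=np.array([509.4,-72.4]);p=1.725
def J(u,v,z,yaw=p):
    go(*(O+[np.cos(p)*u-np.sin(p)*v,np.sin(p)*u+np.cos(p)*v]),z,yaw)
E
python3 -c "
from d import *
go(455.4,298.3,8,2.513)"
```

```text
t 2.45 pos [455.3 300.1 190.3] yaw 2.51 z [ 4.e-04 -1.e-04 -1.e+00] F [ 0.1  0.6 -0.1] w 88.2 gf 0.0
shift units [-0.018 -0.024  3.038] rz units -0.032
```

Emit:
drive_tool:
  moves:
    - {"rx":0,"ry":0,"rz":0,"tx":-0.02,"ty":-0.02,"tz":0.6,"grip":1}
    - {"rx":0,"ry":0,"rz":0,"tx":0,"ty":0,"tz":0.6,"grip":1}
    - {"rx":0,"ry":0,"rz":0,"tx":0,"ty":0,"tz":0.6,"grip":1}
    - {"rx":0,"ry":0,"rz":0,"tx":0,"ty":0,"tz":0.6,"grip":1}
    - {"rx":0,"ry":0,"rz":0,"tx":0,"ty":0,"tz":0.4,"grip":1}
    - {"rx":0,"ry":0,"rz":0,"tx":0,"ty":0,"tz":0.24,"grip":1}
    - {"rx":0,"ry":0,"rz":0,"tx":0,"ty":0,"tz":0,"grip":1}
    - {"rx":0,"ry":0,"rz":0,"tx":0,"ty":0,"tz":0,"grip":0.6}
    - {"rx":0,"ry":0,"rz":0,"tx":0,"ty":0,"tz":0,"grip":0.5}
    - {"rx":0,"ry":0,"rz":0,"tx":0,"ty":0,"tz":0,"grip":0.5}
  squeeze: 25

```text
clock: 3.7
eef_pos: [454.7, 300.7, 8.5]
orientation: [[-0.809, 0.588, 0.001], [0.588, 0.809, 0.001], [-0.0, 0.001, -1.0]]
wrist_force: [-0.6, -0.5, 0.1]
gripper_width: 61.6
grip_force: 0.0
```

Emit:
drive_tool:
  moves:
    - {"rx":0,"ry":0,"rz":0,"tx":0,"ty":0,"tz":0,"grip":0.4}
    - {"rx":0,"ry":0,"rz":0,"tx":0,"ty":0,"tz":0,"grip":0.4}
    - {"rx":0,"ry":0,"rz":0,"tx":0,"ty":0,"tz":0,"grip":0.4}
    - {"rx":0,"ry":0,"rz":0,"tx":0,"ty":0,"tz":-0.1,"grip":0.4}
    - {"rx":0,"ry":0,"rz":0,"tx":0,"ty":0,"tz":-0.4,"grip":0.4}
    - {"rx":0,"ry":0,"rz":0,"tx":0,"ty":0,"tz":-0.5,"grip":0.4}
    - {"rx":0,"ry":0,"rz":0,"tx":0,"ty":0,"tz":-0.5,"grip":0.4}
    - {"rx":0,"ry":0,"rz":0,"tx":0,"ty":0,"tz":-0.5,"grip":0.4}
    - {"rx":0,"ry":0,"rz":0,"tx":0,"ty":0,"tz":-0.5,"grip":0.4}
    - {"rx":0,"ry":0,"rz":0,"tx":0,"ty":0,"tz":-0.4,"grip":0.4}

```text
clock: 4.95
eef_pos: [454.4, 300.4, 183.5]
orientation: [[-0.809, 0.588, 0.001], [0.588, 0.809, 0.001], [-0.0, 0.001, -1.0]]
wrist_force: [-0.3, -0.4, -0.3]
gripper_width: 35.4
grip_force: 0.0
```

```bash
python3 -c "
from fit import *
from d import *
go(400,200,200,1.725)
T=get_image('top');S=get_image('scene')
s=get_state();z=s['eef_pos'][2]-8.5;print(z)
"
```

```text
t 4.95 pos [454.4 300.4 183.5] yaw 2.513 z [ 1.e-03  6.e-04 -1.e+00] F [-0.3 -0.4 -0.3] w 35.4 gf 0.0
shift units [-0.25  -1.887 -0.277] rz units 7.527
176.1609393775097
```

Nothing was gripped: the width is 35 mm with zero force. I'll look at what happened.

```bash
python3 -c "
from h import *
T=save('top','t1.png');S=save('scene','s1.png')
a=cv2.resize(T[250:370,130:290],None,fx=2.5,fy=2.5,interpolation=2);b=cv2.resize(S[180:300,130:290],None,fx=2.5,fy=2.5,interpolation=2)
cv2.imwrite('pics/g1.png',np.hstack([a,b])[:,:,::-1])
for n in ('meter','meter_display'):
  for c in ('top','scene'): print(n,c,[(np.round(r['position']),round(r['conf'],2)) for r in tip_of(n,c)[:3]])
"
```

```text
meter top [(array([202., 316.]), 0.69), (array([297., 182.]), 0.67)]
meter scene [(array([206., 236.]), 0.91)]
meter_display top [(array([305., 181.]), 0.93), (array([301., 298.]), 0.27)]
meter_display scene [(array([196., 231.]), 0.67)]
```

View pics/g1.png

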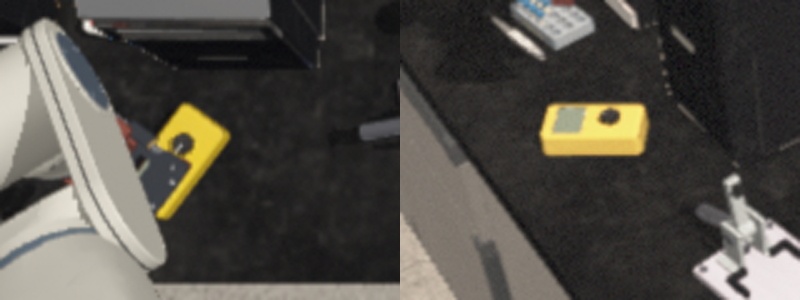

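```bash
python3 -c "
from fit import *
s=get_state();e=s['eef_pos'];print(e,proj('scene',e),proj('top',e),s['clock'])
S0=cv2.imread('pics/s0.png')[:,:,::-1].copy();S1=cv2.imread('pics/s1.png')[:,:,::-1].copy();T1=cv2.imread('pics/t1.png')[:,:,::-1].copy()
print('scene diff',np.abs(S0.astype(int)-S1).mean())
d=(cv2.GaussianBlur(np.abs(S0.astype(float)-S1).sum(2),(0,0),2)>40).astype(np.uint8);print(cv2.boundingRect(d))
print(fit(['scene'],[comp(mask(S1,'y'),(208,231))],(455,298,2.51),120,62,28))
print(fit(['top'],[comp(mask(T1,'y'),(204,314))],(455,298,2.51),120,62,28))
cv2.imwrite('pics/full1.png',np.hstack([cv2.resize(S1,(400,300)),cv2.resize(T1,(400,300))])[:,:,::-1])
"
```

```text
[453.58159824 299.91664762 180.53882537] [197.8124857  187.50327502] [183.17179883 310.48137847] 5.35
scene diff 6.013601345486111
(0, 0, 210, 339)
(array([455.62806722, 299.51544524,   2.53376968]), np.float64(129.88664475321542))
(array([456.82724049, 295.73560344,   2.52658948]), np.float64(497.9603942731869))
```

View pics/full1.png

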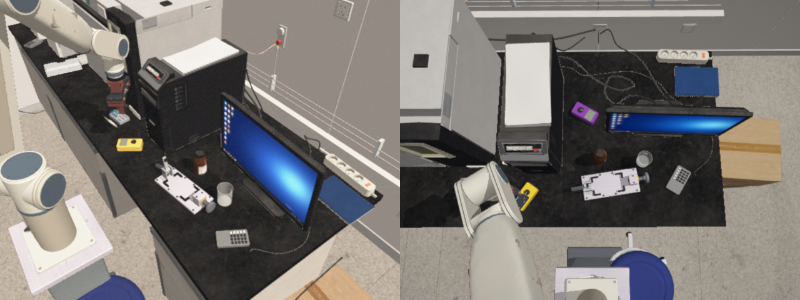

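The scene picture shows the gripper above the unmoved meter, so the grasp slipped or never loaded. I'll regrasp lower and check the grip force before lifting.

```bash
python3 -c "
from d import *
go(455.4,298.8,5,2.513)"
```

```text
t 5.35 pos [453.6 299.9 180.5] yaw 2.513 z [-0.0019 -0.0012 -1.    ] F [ 0.2  0.2 -0.6] w 35.3 gf 0.0
shift units [-0.038  0.009  2.926] rz units 0.002
```

Emit:
drive_tool:
  moves:
    - {"rx":0,"ry":0,"rz":0,"tx":-0.03,"ty":0,"tz":0,"grip":1}
    - {"rx":0,"ry":0,"rz":0,"tx":0,"ty":0,"tz":0,"grip":1}
    - {"rx":0,"ry":0,"rz":0,"tx":0,"ty":0,"tz":0,"grip":1}
    - {"rx":0,"ry":0,"rz":0,"tx":0,"ty":0,"tz":0,"grip":1}
    - {"rx":0,"ry":0,"rz":0,"tx":0,"ty":0,"tz":0.5,"grip":1}
    - {"rx":0,"ry":0,"rz":0,"tx":0,"ty":0,"tz":0.6,"grip":1}
    - {"rx":0,"ry":0,"rz":0,"tx":0,"ty":0,"tz":0.6,"grip":1}
    - {"rx":0,"ry":0,"rz":0,"tx":0,"ty":0,"tz":0.6,"grip":1}
    - {"rx":0,"ry":0,"rz":0,"tx":0,"ty":0,"tz":0.4,"grip":1}
    - {"rx":0,"ry":0,"rz":0,"tx":0,"ty":0,"tz":0.2,"grip":1}

```text
clock: 6.6
eef_pos: [455.2, 299.0, 6.5]
orientation: [[-0.809, 0.588, -0.001], [0.588, 0.809, -0.001], [0.001, -0.002, -1.0]]
wrist_force: [-1.0, -0.6, 0.7]
gripper_width: 87.8
grip_force: 0.0
```

Emit:
drive_tool:
  moves:
    - {"rx":0,"ry":0,"rz":0,"tx":0,"ty":0,"tz":0,"grip":1}
    - {"rx":0,"ry":0,"rz":0,"tx":0,"ty":0,"tz":0,"grip":0}
    - {"rx":0,"ry":0,"rz":0,"tx":0,"ty":0,"tz":0,"grip":0}
    - {"rx":0,"ry":0,"rz":0,"tx":0,"ty":0,"tz":0,"grip":0}
    - {"rx":0,"ry":0,"rz":0,"tx":0,"ty":0,"tz":0,"grip":0}
    - {"rx":0,"ry":0,"rz":0,"tx":0,"ty":0,"tz":0,"grip":0}
    - {"rx":0,"ry":0,"rz":0,"tx":0,"ty":0,"tz":0,"grip":0}
    - {"rx":0,"ry":0,"rz":0,"tx":0,"ty":0,"tz":0,"grip":0}
    - {"rx":0,"ry":0,"rz":0,"tx":0,"ty":0,"tz":0,"grip":0}
    - {"rx":0,"ry":0,"rz":0,"tx":0,"ty":0,"tz":0,"grip":0}
  squeeze: 40

```text
clock: 7.85
eef_pos: [455.7, 299.3, 7.7]
orientation: [[-0.809, 0.588, -0.0], [0.588, 0.809, -0.0], [0.0, -0.0, -1.0]]
wrist_force: [0.0, 0.5, -0.2]
gripper_width: 1.7
grip_force: 0.0
```

```bash
python3 -c "
from h import *
T=save('top','t2.png');S=save('scene','s2.png')
a=cv2.resize(T[240:360,130:290],None,fx=2.5,fy=2.5,interpolation=2);b=cv2.resize(S[170:290,130:290],None,fx=2.5,fy=2.5,interpolation=2)
cv2.imwrite('pics/g2.png',np.hstack([a,b])[:,:,::-1]); print(proj('scene',get_state()['eef_pos']))
"
```

```text
[207.88623658 232.98414094]
```

View pics/g2.png

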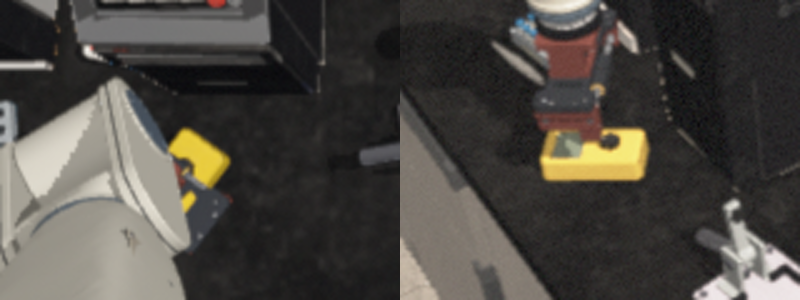

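```bash
python3 -c "
from h import *
S1=cv2.imread('pics/s1.png');S2=cv2.imread('pics/s2.png')
def mk(S,e,k=6):
    c=proj('scene',e);u0,v0=int(c[0])-33,int(c[1])-50
    a=cv2.resize(S[v0:v0+90,u0:u0+66],None,fx=k,fy=k,interpolation=2)
    q=lambda p:tuple(int((t-o+.5)*k) for t,o in zip(proj('scene',p),(u0,v0)))
    cv2.drawMarker(a,q(e),(0,255,0),0,16,1)
    for z in(20,40,60): cv2.drawMarker(a,q(np.array(e)+[0,0,z]),(255,255,0),0,8,1)
    for s in(-1,1): cv2.drawMarker(a,q(np.array(e)+[s*.588*17.6,s*.809*17.6,0]),(255,0,255),0,10,1)
    return a
cv2.imwrite('pics/m.png',np.hstack([mk(S1,(453.6,299.9,180.5)),mk(S2,(455.7,299.3,7.7))]))
print(get_state()['eef_pos'])
"
```

```text
[455.70676675 299.32228435   7.74571107]
```

View pics/m.png

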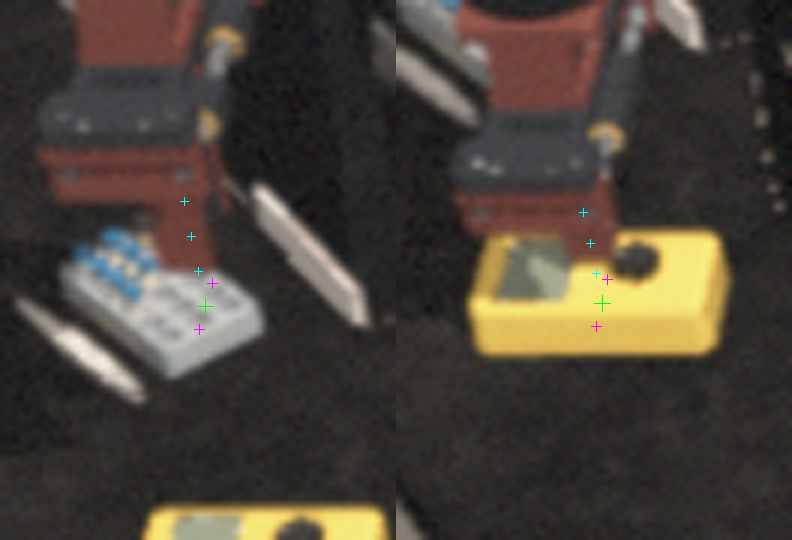

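The green mark is the reported TCP. The real fingertips end about 25–30 mm above it (left about row 268 against 305, right about 260 against 303). So the fingers are really shorter, or the reading is offset. I'll measure the offset by touching the meter's top (z = 28), clear of the knob.

Emit:
drive_tool:
  moves:
    - {"rx":0,"ry":0,"rz":0,"tx":0.12,"ty":0,"tz":-0.1,"grip":0}
    - {"rx":0,"ry":0,"rz":0,"tx":0.13,"ty":0,"tz":0,"grip":0}
    - {"rx":0,"ry":0,"rz":0,"tx":0,"ty":0,"tz":0.05,"grip":0}
    - {"rx":0,"ry":0,"rz":0,"tx":0,"ty":0,"tz":0.05,"grip":0}
    - {"rx":0,"ry":0,"rz":0,"tx":0,"ty":0,"tz":0.03,"grip":0}
    - {"rx":0,"ry":0,"rz":0,"tx":0,"ty":0,"tz":0.02,"grip":0}
    - {"rx":0,"ry":0,"rz":0,"tx":0,"ty":0,"tz":0.02,"grip":0}
    - {"rx":0,"ry":0,"rz":0,"tx":0,"ty":0,"tz":0.02,"grip":0}
    - {"rx":0,"ry":0,"rz":0,"tx":0,"ty":0,"tz":0,"grip":0}
    - {"rx":0,"ry":0,"rz":0,"tx":0,"ty":0,"tz":0,"grip":0}

```text
clock: 9.2
eef_pos: [443.6, 308.2, 2.4]
orientation: [[-0.809, 0.588, 0.0], [0.588, 0.809, 0.0], [-0.0, 0.0, -1.0]]
wrist_force: [0.7, 1.5, -0.1]
gripper_width: 0.6
grip_force: 0.0
```

Emit:
drive_tool:
  moves:
    - {"rx":0,"ry":0,"rz":0,"tx":0,"ty":0,"tz":0.02,"grip":0}
    - {"rx":0,"ry":0,"rz":0,"tx":0,"ty":0,"tz":0.02,"grip":0}
    - {"rx":0,"ry":0,"rz":0,"tx":0,"ty":0,"tz":0.02,"grip":0}
    - {"rx":0,"ry":0,"rz":0,"tx":0,"ty":0,"tz":0.02,"grip":0}
    - {"rx":0,"ry":0,"rz":0,"tx":0,"ty":0,"tz":0.02,"grip":0}
    - {"rx":0,"ry":0,"rz":0,"tx":0,"ty":0,"tz":0.02,"grip":0}
    - {"rx":0,"ry":0,"rz":0,"tx":0,"ty":0,"tz":0,"grip":0}
    - {"rx":0,"ry":0,"rz":0,"tx":0,"ty":0,"tz":0,"grip":0}
    - {"rx":0,"ry":0,"rz":0,"tx":0,"ty":0,"tz":0,"grip":0}
    - {"rx":0,"ry":0,"rz":0,"tx":0,"ty":0,"tz":0,"grip":0}

```text
clock: 10.45
eef_pos: [443.6, 308.2, -4.1]
orientation: [[-0.809, 0.588, 0.0], [0.588, 0.809, 0.0], [-0.0, 0.0, -1.0]]
wrist_force: [-2.2, -1.4, 8.5]
gripper_width: 0.6
grip_force: 4.4
```

The contact shows the true fingertips are 32 mm above the reported TCP. I'll apply that offset and grasp again.

```bash
python3 -c "
from d import *
go(455.4,298.8,-24,2.513)"
```

```text
t 10.45 pos [443.6 308.2  -4.1] yaw 2.513 z [ 1.e-04  0.e+00 -1.e+00] F [-2.2 -1.4  8.5] w 0.6 gf 4.4
shift units [-0.25  -0.011  0.331] rz units 0.002
```

Emit:
drive_tool:
  moves:
    - {"rx":0,"ry":0,"rz":0,"tx":0,"ty":0,"tz":-0.4,"grip":0}
    - {"rx":0,"ry":0,"rz":0,"tx":0,"ty":0,"tz":-0.5,"grip":0}
    - {"rx":0,"ry":0,"rz":0,"tx":-0.25,"ty":0,"tz":0,"grip":1}
    - {"rx":0,"ry":0,"rz":0,"tx":0,"ty":0,"tz":0,"grip":1}
    - {"rx":0,"ry":0,"rz":0,"tx":0,"ty":0,"tz":0,"grip":1}
    - {"rx":0,"ry":0,"rz":0,"tx":0,"ty":0,"tz":0,"grip":1}
    - {"rx":0,"ry":0,"rz":0,"tx":0,"ty":0,"tz":0,"grip":1}
    - {"rx":0,"ry":0,"rz":0,"tx":0,"ty":0,"tz":0,"grip":1}
    - {"rx":0,"ry":0,"rz":0,"tx":0,"ty":0,"tz":0,"grip":1}
    - {"rx":0,"ry":0,"rz":0,"tx":0,"ty":0,"tz":0,"grip":1}

```text
clock: 11.7
eef_pos: [455.7, 299.4, 49.2]
orientation: [[-0.809, 0.588, 0.0], [0.588, 0.809, 0.0], [-0.0, 0.0, -1.0]]
wrist_force: [-1.2, 0.3, 0.5]
gripper_width: 77.0
grip_force: 0.0
```

```bash
python3 -c "
from fit import *
from d import *
go(455.4,298.8,-24,2.513)
S=get_image('scene');print(fit(['scene'],[comp(mask(S,'y'),(208,231))],(455,298,2.51),120,62,28))"
```

```text
t 11.7 pos [455.7 299.4  49.2] yaw 2.513 z [ 0.  0. -1.] F [-1.2  0.3  0.5] w 77.0 gf 0.0
shift units [-1.00e-03 -1.10e-02  1.22e+00] rz units 0.003
(array([455.37231938, 299.19848271,   2.52738528]), np.float64(155.10979740200432))
```

Emit:
drive_tool:
  moves:
    - {"rx":0,"ry":0,"rz":0,"tx":0,"ty":0,"tz":0,"grip":1}
    - {"rx":0,"ry":0,"rz":0,"tx":0,"ty":0,"tz":0,"grip":1}
    - {"rx":0,"ry":0,"rz":0,"tx":0,"ty":0,"tz":0,"grip":1}
    - {"rx":0,"ry":0,"rz":0,"tx":0,"ty":0,"tz":0.2,"grip":1}
    - {"rx":0,"ry":0,"rz":0,"tx":0,"ty":0,"tz":0.3,"grip":1}
    - {"rx":0,"ry":0,"rz":0,"tx":0,"ty":0,"tz":0.3,"grip":1}
    - {"rx":0,"ry":0,"rz":0,"tx":0,"ty":0,"tz":0.2,"grip":1}
    - {"rx":0,"ry":0,"rz":0,"tx":0,"ty":0,"tz":0.2,"grip":1}
    - {"rx":0,"ry":0,"rz":0,"tx":0,"ty":0,"tz":0,"grip":1}
    - {"rx":0,"ry":0,"rz":0,"tx":0,"ty":0,"tz":0,"grip":0.6}
  squeeze: 25

```text
clock: 13.0
eef_pos: [456.0, 299.5, -22.6]
orientation: [[-0.809, 0.588, 0.0], [0.588, 0.809, 0.0], [-0.0, 0.0, -1.0]]
wrist_force: [0.7, -0.2, 1.1]
gripper_width: 81.1
grip_force: 0.0
```

Emit:
drive_tool:
  moves:
    - {"rx":0,"ry":0,"rz":0,"tx":0,"ty":0,"tz":0,"grip":0.5}
    - {"rx":0,"ry":0,"rz":0,"tx":0,"ty":0,"tz":0,"grip":0.5}
    - {"rx":0,"ry":0,"rz":0,"tx":0,"ty":0,"tz":0,"grip":0.5}
    - {"rx":0,"ry":0,"rz":0,"tx":0,"ty":0,"tz":0,"grip":0.5}
    - {"rx":0,"ry":0,"rz":0,"tx":0,"ty":0,"tz":0,"grip":0.5}
    - {"rx":0,"ry":0,"rz":0,"tx":0,"ty":0,"tz":0,"grip":0.5}
    - {"rx":0,"ry":0,"rz":0,"tx":0,"ty":0,"tz":0,"grip":0.5}
    - {"rx":0,"ry":0,"rz":0,"tx":0,"ty":0,"tz":0,"grip":0.5}
    - {"rx":0,"ry":0,"rz":0,"tx":0,"ty":0,"tz":0,"grip":0.5}
    - {"rx":0,"ry":0,"rz":0,"tx":0,"ty":0,"tz":0,"grip":0.5}

```text
clock: 14.25
eef_pos: [455.9, 299.4, -22.3]
orientation: [[-0.809, 0.588, 0.0], [0.588, 0.809, 0.0], [-0.0, 0.001, -1.0]]
wrist_force: [-0.9, -0.1, 6.4]
gripper_width: 62.0
grip_force: 25.0
```

Emit:
drive_tool:
  moves:
    - {"rx":0,"ry":0,"rz":0,"tx":0,"ty":0,"tz":-0.2,"grip":0.5}
    - {"rx":0,"ry":0,"rz":0,"tx":0,"ty":0,"tz":-0.5,"grip":0.5}
    - {"rx":0,"ry":0,"rz":0,"tx":0,"ty":0,"tz":-0.5,"grip":0.5}
    - {"rx":0,"ry":0,"rz":0,"tx":0,"ty":0,"tz":-0.5,"grip":0.5}
    - {"rx":0,"ry":0,"rz":0,"tx":0,"ty":0,"tz":-0.5,"grip":0.5}
    - {"rx":0,"ry":0,"rz":0,"tx":0,"ty":0,"tz":-0.5,"grip":0.5}
    - {"rx":0,"ry":0,"rz":0,"tx":0,"ty":0,"tz":-0.5,"grip":0.5}
    - {"rx":0,"ry":0,"rz":0,"tx":0,"ty":0,"tz":0,"grip":0.5}
    - {"rx":0,"ry":0,"rz":0,"tx":0,"ty":0,"tz":0,"grip":0.5}
    - {"rx":0,"ry":0,"rz":0,"tx":0,"ty":0,"tz":0,"grip":0.5}

```text
clock: 15.5
eef_pos: [454.8, 298.7, 167.7]
orientation: [[-0.809, 0.588, -0.002], [0.588, 0.809, -0.001], [0.001, -0.003, -1.0]]
wrist_force: [0.4, 0.8, -2.4]
gripper_width: 61.6
grip_force: 25.0
```

```bash
python3 -c "
from d import *
go(420,170,170,1.725)"
```

```text
t 15.5 pos [454.8 298.7 167.7] yaw 2.513 z [-0.0023 -0.0015 -1.    ] F [ 0.4  0.8 -2.4] w 61.6 gf 25.0
shift units [-0.792 -2.076 -0.034] rz units 7.526
```

Emit:
drive_tool:
  moves:
    - {"rx":0,"ry":0,"rz":0,"tx":-0.2,"ty":-0.4,"tz":0,"grip":0.5}
    - {"rx":0,"ry":0,"rz":0,"tx":-0.2,"ty":-0.6,"tz":0,"grip":0.5}
    - {"rx":0,"ry":0,"rz":0,"tx":-0.2,"ty":-0.6,"tz":0,"grip":0.5}
    - {"rx":0,"ry":0,"rz":0,"tx":-0.2,"ty":-0.5,"tz":0,"grip":0.5}
    - {"rx":0,"ry":0,"rz":1,"tx":0,"ty":0,"tz":0,"grip":0.5}
    - {"rx":0,"ry":0,"rz":1,"tx":0,"ty":0,"tz":0,"grip":0.5}
    - {"rx":0,"ry":0,"rz":1,"tx":0,"ty":0,"tz":0,"grip":0.5}
    - {"rx":0,"ry":0,"rz":1,"tx":0,"ty":0,"tz":0,"grip":0.5}
    - {"rx":0,"ry":0,"rz":1,"tx":0,"ty":0,"tz":0,"grip":0.5}
    - {"rx":0,"ry":0,"rz":1,"tx":0,"ty":0,"tz":0,"grip":0.5}

```text
clock: 16.75
eef_pos: [419.8, 168.9, 168.1]
orientation: [[-0.306, 0.952, -0.002], [0.952, 0.306, -0.001], [-0.0, -0.002, -1.0]]
wrist_force: [0.5, 0.4, -1.0]
gripper_width: 61.8
grip_force: 25.0
```

```bash
python3 -c "
from d import *
J(0,0,170)"
```

```text
t 16.75 pos [419.8 168.9 168.1] yaw 1.881 z [-1.9e-03 -8.0e-04 -1.0e+00] F [ 0.5  0.4 -1. ] w 61.8 gf 25.0
shift units [-4.285  0.192 -0.031] rz units 1.494
```

Emit:
drive_tool:
  moves:
    - {"rx":0,"ry":0,"rz":0.75,"tx":0,"ty":0,"tz":0,"grip":0.5}
    - {"rx":0,"ry":0,"rz":0.75,"tx":0,"ty":0,"tz":0,"grip":0.5}
    - {"rx":0,"ry":0,"rz":0,"tx":-0.6,"ty":0.12,"tz":0,"grip":0.5}
    - {"rx":0,"ry":0,"rz":0,"tx":-0.6,"ty":0.12,"tz":0,"grip":0.5}
    - {"rx":0,"ry":0,"rz":0,"tx":-0.6,"ty":0.12,"tz":0,"grip":0.5}
    - {"rx":0,"ry":0,"rz":0,"tx":-0.6,"ty":0.12,"tz":0,"grip":0.5}
    - {"rx":0,"ry":0,"rz":0,"tx":-0.6,"ty":0.12,"tz":0,"grip":0.5}
    - {"rx":0,"ry":0,"rz":0,"tx":-0.6,"ty":0.12,"tz":0,"grip":0.5}
    - {"rx":0,"ry":0,"rz":0,"tx":-0.6,"ty":0.12,"tz":0,"grip":0.5}
    - {"rx":0,"ry":0,"rz":0,"tx":0,"ty":0,"tz":0,"grip":0.5}

```text
clock: 18.0
eef_pos: [509.9, -73.6, 168.1]
orientation: [[-0.154, 0.988, -0.001], [0.988, 0.154, -0.0], [0.0, -0.001, -1.0]]
wrist_force: [0.3, 0.6, -3.2]
gripper_width: 61.9
grip_force: 25.0
```

```bash
python3 -c "
from d import *
J(0,0,-9)
from fit import *
S=save('scene','s3.png');z=get_state()['eef_pos'][2]+22.3
m=cv2.inRange(cv2.cvtColor(S,cv2.COLOR_RGB2HSV),(18,110,70),(35,255,255))
print(z,cv2.boundingRect(m),proj('scene',(509.4,-72.4,z)))"
```

```text
t 18.0 pos [509.9 -73.6 168.1] yaw 1.725 z [-0.0012 -0.     -1.    ] F [ 0.3  0.6 -3.2] w 61.9 gf 25.0
shift units [ 2.100e-02 -2.000e-03  2.952e+00] rz units 0.000
190.32677276950076 (262, 201, 108, 126) [286.08731074 251.0625497 ]
```

Emit:
drive_tool:
  moves:
    - {"rx":0,"ry":0,"rz":0,"tx":0.02,"ty":0,"tz":0.3,"grip":0.5}
    - {"rx":0,"ry":0,"rz":0,"tx":0,"ty":0,"tz":0.5,"grip":0.5}
    - {"rx":0,"ry":0,"rz":0,"tx":0,"ty":0,"tz":0.5,"grip":0.5}
    - {"rx":0,"ry":0,"rz":0,"tx":0,"ty":0,"tz":0.5,"grip":0.5}
    - {"rx":0,"ry":0,"rz":0,"tx":0,"ty":0,"tz":0.4,"grip":0.5}
    - {"rx":0,"ry":0,"rz":0,"tx":0,"ty":0,"tz":0.2,"grip":0.5}
    - {"rx":0,"ry":0,"rz":0,"tx":0,"ty":0,"tz":0,"grip":0.5}
    - {"rx":0,"ry":0,"rz":0,"tx":0,"ty":0,"tz":0,"grip":0.5}
    - {"rx":0,"ry":0,"rz":0,"tx":0,"ty":0,"tz":0,"grip":0.5}
    - {"rx":0,"ry":0,"rz":0,"tx":0,"ty":0,"tz":0,"grip":0.5}

```text
clock: 19.3
eef_pos: [510.0, -70.7, 25.8]
orientation: [[-0.156, 0.988, 0.001], [0.988, 0.156, -0.0], [-0.0, 0.001, -1.0]]
wrist_force: [-0.4, 0.5, -2.3]
gripper_width: 61.8
grip_force: 25.0
```

```bash
python3 -c "
from d import *
J(0,0,-9)"
```

```text
t 19.3 pos [510.  -70.7  25.8] yaw 1.728 z [ 1.2e-03 -2.0e-04 -1.0e+00] F [-0.4  0.5 -2.3] w 61.8 gf 25.0
shift units [-0.025 -0.014  0.581] rz units 0.027
```

Emit:
drive_tool:
  moves:
    - {"rx":0,"ry":0,"rz":0,"tx":-0.02,"ty":-0.01,"tz":0.1,"grip":0.5}
    - {"rx":0,"ry":0,"rz":0,"tx":0,"ty":0,"tz":0.1,"grip":0.5}
    - {"rx":0,"ry":0,"rz":0,"tx":0,"ty":0,"tz":0.1,"grip":0.5}
    - {"rx":0,"ry":0,"rz":0,"tx":0,"ty":0,"tz":0.1,"grip":0.5}
    - {"rx":0,"ry":0,"rz":0,"tx":0,"ty":0,"tz":0.08,"grip":0.5}
    - {"rx":0,"ry":0,"rz":0,"tx":0,"ty":0,"tz":0.05,"grip":0.5}
    - {"rx":0,"ry":0,"rz":0,"tx":0,"ty":0,"tz":0.03,"grip":0.5}
    - {"rx":0,"ry":0,"rz":0,"tx":0,"ty":0,"tz":0,"grip":0.5}
    - {"rx":0,"ry":0,"rz":0,"tx":0,"ty":0,"tz":0,"grip":0.5}
    - {"rx":0,"ry":0,"rz":0,"tx":0,"ty":0,"tz":0,"grip":0.5}

```text
clock: 20.55
eef_pos: [509.2, -72.0, -8.3]
orientation: [[-0.156, 0.988, 0.0], [0.988, 0.156, -0.0], [-0.0, 0.0, -1.0]]
wrist_force: [0.9, 0.7, -2.8]
gripper_width: 61.9
grip_force: 25.0
```

Emit:
drive_tool:
  moves:
    - {"rx":0,"ry":0,"rz":0,"tx":0,"ty":0,"tz":0.02,"grip":0.5}
    - {"rx":0,"ry":0,"rz":0,"tx":0,"ty":0,"tz":0.02,"grip":0.5}
    - {"rx":0,"ry":0,"rz":0,"tx":0,"ty":0,"tz":0,"grip":0.5}
    - {"rx":0,"ry":0,"rz":0,"tx":0,"ty":0,"tz":0,"grip":0.5}
    - {"rx":0,"ry":0,"rz":0,"tx":0,"ty":0,"tz":0,"grip":0.8}
    - {"rx":0,"ry":0,"rz":0,"tx":0,"ty":0,"tz":0,"grip":0.9}
    - {"rx":0,"ry":0,"rz":0,"tx":0,"ty":0,"tz":0,"grip":1}
    - {"rx":0,"ry":0,"rz":0,"tx":0,"ty":0,"tz":0,"grip":1}
    - {"rx":0,"ry":0,"rz":0,"tx":0,"ty":0,"tz":0,"grip":1}
    - {"rx":0,"ry":0,"rz":0,"tx":0,"ty":0,"tz":0,"grip":1}

```text
clock: 21.8
eef_pos: [509.1, -72.0, -10.8]
orientation: [[-0.156, 0.988, 0.0], [0.988, 0.156, -0.0], [-0.0, 0.0, -1.0]]
wrist_force: [-0.3, -0.2, -0.1]
gripper_width: 88.1
grip_force: 0.0
```

Emit:
drive_tool:
  moves:
    - {"rx":0,"ry":0,"rz":0,"tx":0,"ty":0,"tz":0,"grip":1}
    - {"rx":0,"ry":0,"rz":0,"tx":0,"ty":0,"tz":-0.2,"grip":1}
    - {"rx":0,"ry":0,"rz":0,"tx":0,"ty":0,"tz":-0.4,"grip":1}
    - {"rx":0,"ry":0,"rz":0,"tx":0,"ty":0,"tz":-0.5,"grip":1}
    - {"rx":0,"ry":0,"rz":0,"tx":0,"ty":0,"tz":-0.5,"grip":1}
    - {"rx":0,"ry":0,"rz":0,"tx":0,"ty":0,"tz":-0.5,"grip":0}
    - {"rx":0,"ry":0,"rz":0,"tx":0,"ty":0,"tz":-0.5,"grip":0}
    - {"rx":0,"ry":0,"rz":0,"tx":0,"ty":0,"tz":0,"grip":0}
    - {"rx":0,"ry":0,"rz":0,"tx":0,"ty":0,"tz":0,"grip":0}
    - {"rx":0,"ry":0,"rz":0,"tx":0,"ty":0,"tz":0,"grip":0}

```text
clock: 23.05
eef_pos: [508.2, -71.8, 144.2]
orientation: [[-0.156, 0.988, -0.002], [0.988, 0.156, 0.0], [0.001, -0.002, -1.0]]
wrist_force: [-0.2, 0.2, 1.1]
gripper_width: 41.4
grip_force: 0.0
```

```bash
python3 -c "
from d import *
from fit import *
J(132,0,150)
S=save('scene','s4.png')
print(fit(['scene'],[comp(mask(S,'y'),proj('scene',(509,-72,26)))],(509,-72,1.725),120,62,28),'note: sits at z=12')
# shift of plane: refit with z offset
import fit as F
pr=F.proj
F.proj=lambda c,p:pr(c,(p[0],p[1],p[2]+12))
r=F.fit(['scene'],[comp(mask(S,'y'),pr('scene',(509,-72,26)))],(509,-72,1.725),120,62,28)
print(r)"
```

```text
t 23.05 pos [508.2 -71.8 144.2] yaw 1.728 z [-2.e-03  3.e-04 -1.e+00] F [-0.2  0.2  1.1] w 41.4 gf 0.0
shift units [ 2.187  0.024 -0.095] rz units 0.028
(array([515.79890831, -61.10310833,   1.65670873]), np.float64(170.06487623634877)) note: sits at z=12
(array([510.32472034, -69.8931886 ,   1.6490742 ]), np.float64(191.48191574853968))
```

Emit:
drive_tool:
  moves:
    - {"rx":0,"ry":0,"rz":0,"tx":0.3,"ty":0.005,"tz":-0.1,"grip":0}
    - {"rx":0,"ry":0,"rz":0,"tx":0.5,"ty":0.005,"tz":0,"grip":0}
    - {"rx":0,"ry":0,"rz":0,"tx":0.5,"ty":0.005,"tz":0,"grip":0}
    - {"rx":0,"ry":0,"rz":0,"tx":0.5,"ty":0.005,"tz":0,"grip":0}
    - {"rx":0,"ry":0,"rz":0,"tx":0.37,"ty":0,"tz":0,"grip":0}
    - {"rx":0,"ry":0,"rz":0,"tx":0,"ty":0,"tz":0.2,"grip":0}
    - {"rx":0,"ry":0,"rz":0,"tx":0,"ty":0,"tz":0.4,"grip":0}
    - {"rx":0,"ry":0,"rz":0,"tx":0,"ty":0,"tz":0.4,"grip":0}
    - {"rx":0,"ry":0,"rz":0,"tx":0,"ty":0,"tz":0.3,"grip":0}
    - {"rx":0,"ry":0,"rz":0,"tx":0,"ty":0,"tz":0,"grip":0}

```text
clock: 24.35
eef_pos: [488.3, 56.4, 71.5]
orientation: [[-0.156, 0.988, -0.004], [0.988, 0.156, -0.0], [0.0, -0.004, -1.0]]
wrist_force: [-0.3, 0.2, 0.8]
gripper_width: 0.6
grip_force: 0.0
```

```bash
python3 -c "
from d import *
J(55,0,55)"
```

```text
t 24.35 pos [488.3  56.4  71.5] yaw 1.727 z [-3.9e-03 -4.0e-04 -1.0e+00] F [-0.3  0.2  0.8] w 0.6 gf 0.0
shift units [-1.258  0.015  0.274] rz units 0.024
```

Emit:
drive_tool:
  moves:
    - {"rx":0,"ry":0,"rz":0,"tx":-0.1,"ty":0.01,"tz":0.06,"grip":0}
    - {"rx":0,"ry":0,"rz":0,"tx":-0.15,"ty":0,"tz":0.03,"grip":0}
    - {"rx":0,"ry":0,"rz":0,"tx":-0.15,"ty":0,"tz":0.03,"grip":0}
    - {"rx":0,"ry":0,"rz":0,"tx":-0.15,"ty":0,"tz":0.03,"grip":0}
    - {"rx":0,"ry":0,"rz":0,"tx":-0.15,"ty":0,"tz":0.03,"grip":0}
    - {"rx":0,"ry":0,"rz":0,"tx":-0.15,"ty":0,"tz":0.03,"grip":0}
    - {"rx":0,"ry":0,"rz":0,"tx":-0.15,"ty":0,"tz":0.03,"grip":0}
    - {"rx":0,"ry":0,"rz":0,"tx":-0.15,"ty":0,"tz":0.03,"grip":0}
    - {"rx":0,"ry":0,"rz":0,"tx":-0.1,"ty":0,"tz":0,"grip":0}
    - {"rx":0,"ry":0,"rz":0,"tx":0,"ty":0,"tz":0,"grip":0}

```text
clock: 25.6
eef_pos: [502.4, -17.8, 57.0]
orientation: [[-0.156, 0.988, 0.0], [0.988, 0.156, -0.0], [-0.0, 0.0, -1.0]]
wrist_force: [0.3, -0.7, -0.8]
gripper_width: 0.6
grip_force: 0.0
```

```bash
cat > k.py <<'E'
from d import *
# predicted pixels of handle end / arm end for open & closed, against network
def jw(u,z): return (*(O+np.array([np.cos(p),np.sin(p)])*u),z)
def chk():
    for c in("scene","top"):
        get_image(c)
        print(c,"open H",proj(c,jw(88+76,27)).round(),"closed H",proj(c,jw(99,131)).round(),"open pad",proj(c,jw(86,111)).round(),"closed pad",proj(c,jw(30,40)).round())
        for n in("handle_end","clamp_pad"): print(n,[(np.round(r["position"]),round(r["conf"],2)) for r in tip_of(n,c)[:2]])
E
python3 -c "
from k import *
J(-215,0,150);chk()"
```

```text
t 25.6 pos [502.4 -17.8  57. ] yaw 1.727 z [ 1.e-04 -1.e-04 -1.e+00] F [ 0.3 -0.7 -0.8] w 0.6 gf 0.0
shift units [-4.501 -0.033 -1.55 ] rz units 0.020
scene open H [250. 264.] closed H [262. 249.] open pad [266. 257.] closed pad [282. 286.]
handle_end [(array([266., 248.]), 0.54)]
clamp_pad [(array([279., 283.]), 0.73)]
top open H [274. 303.] closed H [296. 296.] open pad [301. 296.] closed pad [322. 295.]
handle_end []
clamp_pad []
```

Emit:
drive_tool:
  moves:
    - {"rx":0,"ry":0,"rz":0,"tx":0,"ty":0,"tz":-0.6,"grip":0}
    - {"rx":0,"ry":0,"rz":0,"tx":0,"ty":0,"tz":-0.6,"grip":0}
    - {"rx":0,"ry":0,"rz":0,"tx":-0.5,"ty":0,"tz":-0.3,"grip":0}
    - {"rx":0,"ry":0,"rz":0,"tx":-0.6,"ty":0,"tz":0,"grip":0}
    - {"rx":0,"ry":0,"rz":0,"tx":-0.6,"ty":0,"tz":0,"grip":0}
    - {"rx":0,"ry":0,"rz":0,"tx":-0.6,"ty":0,"tz":0,"grip":0}
    - {"rx":0,"ry":0,"rz":0,"tx":-0.6,"ty":0,"tz":0,"grip":0}
    - {"rx":0,"ry":0,"rz":0,"tx":-0.6,"ty":0,"tz":0,"grip":0}
    - {"rx":0,"ry":0,"rz":0,"tx":-0.6,"ty":0,"tz":0,"grip":0}
    - {"rx":0,"ry":0,"rz":0,"tx":-0.4,"ty":0,"tz":0,"grip":0}

```text
clock: 27.15
eef_pos: [544.6, -285.1, 146.9]
orientation: [[-0.156, 0.988, -0.0], [0.988, 0.156, -0.0], [-0.0, -0.0, -1.0]]
wrist_force: [0.5, 0.9, 0.3]
gripper_width: 0.5
grip_force: 0.0
```

```bash
python3 -c "
from d import *
J(-215,0,-8)
for c in('top','scene'):
    get_image(c)
    print([(onz(c,r['position'],34).round(),r['conf']) for r in tip_of('plunger_face',c)[:2]], onz(c,look_for('beaker',c)[0]['bbox'][:2],82) if look_for('beaker',c) else None)
print(O+[np.cos(p)*-180,np.sin(p)*-180])"
```

```text
t 27.15 pos [ 544.6 -285.1  146.9] yaw 1.727 z [-0. -0. -1.] F [0.5 0.9 0.3] w 0.5 gf 0.0
shift units [ 0.01  -0.035  2.581] rz units 0.022
[(array([ 537., -249.,   34.]), 0.56)] None
[(array([ 541., -249.,   34.]), 0.58)] [ 607.36299523 -186.50998337   82.        ]
[ 537.04678867 -250.26414781]
```

Emit:
drive_tool:
  moves:
    - {"rx":0,"ry":0,"rz":0,"tx":0,"ty":-0.03,"tz":0.5,"grip":0}
    - {"rx":0,"ry":0,"rz":0,"tx":0,"ty":0,"tz":0.6,"grip":0}
    - {"rx":0,"ry":0,"rz":0,"tx":0,"ty":0,"tz":0.6,"grip":0}
    - {"rx":0,"ry":0,"rz":0,"tx":0,"ty":0,"tz":0.5,"grip":0}
    - {"rx":0,"ry":0,"rz":0,"tx":0,"ty":0,"tz":0.38,"grip":0}
    - {"rx":0,"ry":0,"rz":0,"tx":0,"ty":0,"tz":0,"grip":0}
    - {"rx":0,"ry":0,"rz":0,"tx":0.2,"ty":0,"tz":0,"grip":0}
    - {"rx":0,"ry":0,"rz":0,"tx":0.2,"ty":0,"tz":0,"grip":0}
    - {"rx":0,"ry":0,"rz":0,"tx":0.1,"ty":0,"tz":0,"grip":0}
    - {"rx":0,"ry":0,"rz":0,"tx":0,"ty":0,"tz":0,"grip":0}

```text
clock: 28.75
eef_pos: [538.8, -254.8, -6.6]
orientation: [[-0.157, 0.988, 0.002], [0.988, 0.158, -0.002], [-0.002, 0.002, -1.0]]
wrist_force: [-1.1, -6.5, 3.0]
gripper_width: 0.7
grip_force: 2.6
```

Emit:
drive_tool:
  moves:
    - {"rx":0,"ry":0,"rz":0,"tx":0.1,"ty":0,"tz":0,"grip":0}
    - {"rx":0,"ry":0,"rz":0,"tx":0.1,"ty":0,"tz":0,"grip":0}
    - {"rx":0,"ry":0,"rz":0,"tx":0.05,"ty":0,"tz":0,"grip":0}
    - {"rx":0,"ry":0,"rz":0,"tx":0.05,"ty":0,"tz":0,"grip":0}
    - {"rx":0,"ry":0,"rz":0,"tx":0.03,"ty":0,"tz":0,"grip":0}
    - {"rx":0,"ry":0,"rz":0,"tx":0.03,"ty":0,"tz":0,"grip":0}
    - {"rx":0,"ry":0,"rz":0,"tx":0,"ty":0,"tz":0,"grip":0}
    - {"rx":0,"ry":0,"rz":0,"tx":0,"ty":0,"tz":0,"grip":0}
    - {"rx":0,"ry":0,"rz":0,"tx":0,"ty":0,"tz":0,"grip":0}
    - {"rx":0,"ry":0,"rz":0,"tx":0,"ty":0,"tz":0,"grip":0}

```text
clock: 30.0
eef_pos: [535.9, -235.3, -6.6]
orientation: [[-0.157, 0.988, 0.003], [0.988, 0.157, -0.003], [-0.004, 0.002, -1.0]]
wrist_force: [-1.1, -10.8, 1.9]
gripper_width: 0.7
grip_force: 5.3
```

```bash
python3 -c "
from d import *
J(-160,0,-8)"
```

```text
t 30.0 pos [ 535.9 -235.3   -6.6] yaw 1.728 z [ 0.003  -0.0032 -1.    ] F [ -1.1 -10.8   1.9] w 0.7 gf 5.3
shift units [ 0.083 -0.019  0.023] rz units 0.031
```

Emit:
drive_tool:
  moves:
    - {"rx":0,"ry":0,"rz":0,"tx":0.03,"ty":0,"tz":0,"grip":0}
    - {"rx":0,"ry":0,"rz":0,"tx":0.03,"ty":0,"tz":0,"grip":0}
    - {"rx":0,"ry":0,"rz":0,"tx":0.03,"ty":0,"tz":0,"grip":0}
    - {"rx":0,"ry":0,"rz":0,"tx":0.02,"ty":0,"tz":0,"grip":0}
    - {"rx":0,"ry":0,"rz":0,"tx":0,"ty":0,"tz":0,"grip":0}
    - {"rx":0,"ry":0,"rz":0,"tx":0,"ty":0,"tz":0,"grip":0}
    - {"rx":0,"ry":0,"rz":0,"tx":0,"ty":0,"tz":0,"grip":0}
    - {"rx":0,"ry":0,"rz":0,"tx":0,"ty":0,"tz":0,"grip":0}
    - {"rx":0,"ry":0,"rz":0,"tx":0,"ty":0,"tz":0,"grip":0}
    - {"rx":0,"ry":0,"rz":0,"tx":0,"ty":0,"tz":0,"grip":0}

```text
clock: 31.25
eef_pos: [535.3, -230.6, -6.5]
orientation: [[-0.157, 0.988, 0.004], [0.988, 0.157, -0.006], [-0.006, 0.003, -1.0]]
wrist_force: [-1.7, -20.5, -2.0]
gripper_width: 0.4
grip_force: 9.9
```

Emit:
drive_tool:
  moves:
    - {"rx":0,"ry":0,"rz":0,"tx":0.02,"ty":0,"tz":0,"grip":0}
    - {"rx":0,"ry":0,"rz":0,"tx":0.02,"ty":0,"tz":0,"grip":0}
    - {"rx":0,"ry":0,"rz":0,"tx":0,"ty":0,"tz":0,"grip":0}
    - {"rx":0,"ry":0,"rz":0,"tx":0,"ty":0,"tz":0,"grip":0}
    - {"rx":0,"ry":0,"rz":0,"tx":0,"ty":0,"tz":0,"grip":0}
    - {"rx":0,"ry":0,"rz":0,"tx":0,"ty":0,"tz":0,"grip":0}
    - {"rx":0,"ry":0,"rz":0,"tx":0,"ty":0,"tz":0,"grip":0}
    - {"rx":0,"ry":0,"rz":0,"tx":0,"ty":0,"tz":0,"grip":0}
    - {"rx":0,"ry":0,"rz":0,"tx":0,"ty":0,"tz":0,"grip":0}
    - {"rx":0,"ry":0,"rz":0,"tx":0,"ty":0,"tz":0,"grip":0}

```text
clock: 32.5
eef_pos: [535.3, -230.6, -6.5]
orientation: [[-0.158, 0.987, 0.006], [0.987, 0.158, -0.008], [-0.009, 0.004, -1.0]]
wrist_force: [-2.8, -31.7, -5.5]
gripper_width: 0.8
grip_force: 15.7
```

```bash
python3 -c "
from k import *
J(-215,0,-8)
get_image('scene')
for n in('handle_end','clamp_pad'): print(n,[(np.round(r['position']),round(r['conf'],2)) for r in tip_of(n,'scene')[:2]])"
```

```text
t 32.5 pos [ 535.3 -230.6   -6.5] yaw 1.729 z [ 0.0056 -0.0084 -0.9999] F [ -2.8 -31.7  -5.5] w 0.8 gf 15.7
shift units [-0.912 -0.026  0.034] rz units 0.040
handle_end [(array([264., 247.]), 0.63)]
clamp_pad [(array([280., 286.]), 0.86)]
```

The plunger is firmly on its stop and the clamp is still closed. Next: retract, rise and go to the clamp.

Emit:
drive_tool:
  moves:
    - {"rx":0,"ry":0,"rz":0,"tx":-0.15,"ty":0,"tz":0,"grip":0}
    - {"rx":0,"ry":0,"rz":0,"tx":-0.25,"ty":0,"tz":0,"grip":0}
    - {"rx":0,"ry":0,"rz":0,"tx":-0.25,"ty":0,"tz":0,"grip":0}
    - {"rx":0,"ry":0,"rz":0,"tx":-0.3,"ty":0,"tz":0,"grip":0}
    - {"rx":0,"ry":0,"rz":0,"tx":0,"ty":0,"tz":0,"grip":0}
    - {"rx":0,"ry":0,"rz":0,"tx":0,"ty":0,"tz":0,"grip":0}
    - {"rx":0,"ry":0,"rz":0,"tx":0,"ty":0,"tz":-0.6,"grip":0}
    - {"rx":0,"ry":0,"rz":0,"tx":0,"ty":0,"tz":-0.7,"grip":0}
    - {"rx":0,"ry":0,"rz":0,"tx":0,"ty":0,"tz":-0.7,"grip":0}
    - {"rx":0,"ry":0,"rz":0,"tx":0,"ty":0,"tz":-0.6,"grip":0}

```text
clock: 33.9
eef_pos: [542.0, -279.6, 149.6]
orientation: [[-0.157, 0.988, -0.0], [0.988, 0.157, 0.0], [0.0, -0.0, -1.0]]
wrist_force: [0.3, -0.1, 0.5]
gripper_width: 0.1
grip_force: 0.0
```

```bash
python3 -c "
from k import *
J(62,0,150)
for c in('scene','top'):
  get_image(c)
  for n in('handle_end','clamp_pad','plunger_face'): print(n,[(np.round(r['position']),onz(c,r['position'],34).round(),round(r['conf'],2)) for r in tip_of(n,c)[:2]])"
```

```text
t 33.9 pos [ 542.  -279.6  149.6] yaw 1.729 z [-0.e+00  2.e-04 -1.e+00] F [ 0.3 -0.1  0.5] w 0.1 gf 0.0
shift units [ 4.529  0.01  -0.006] rz units 0.035
handle_end [(array([266., 247.]), array([553., 117.,  34.]), 0.87)]
clamp_pad [(array([281., 284.]), array([510., -30.,  34.]), 0.52)]
plunger_face [(array([339., 328.]), array([ 546., -240.,   34.]), 0.84), (array([280., 285.]), array([506., -29.,  34.]), 0.5)]
handle_end [(array([295., 297.]), array([501.,  32.,  34.]), 0.78)]
clamp_pad [(array([320., 294.]), array([509., -37.,  34.]), 0.59)]
plunger_face [(array([396., 284.]), array([ 536., -250.,   34.]), 0.45)]
```

Emit:
drive_tool:
  moves:
    - {"rx":0,"ry":0,"rz":0,"tx":0.3,"ty":0,"tz":0,"grip":0}
    - {"rx":0,"ry":0,"rz":0,"tx":0.6,"ty":0,"tz":0,"grip":0}
    - {"rx":0,"ry":0,"rz":0,"tx":0.6,"ty":0,"tz":0,"grip":0}
    - {"rx":0,"ry":0,"rz":0,"tx":0.6,"ty":0,"tz":0,"grip":0}
    - {"rx":0,"ry":0,"rz":0,"tx":0.6,"ty":0,"tz":0,"grip":0}
    - {"rx":0,"ry":0,"rz":0,"tx":0.6,"ty":0,"tz":0,"grip":0}
    - {"rx":0,"ry":0,"rz":0,"tx":0.6,"ty":0,"tz":0,"grip":0}
    - {"rx":0,"ry":0,"rz":0,"tx":0.6,"ty":0,"tz":0,"grip":0}
    - {"rx":0,"ry":0,"rz":0,"tx":0,"ty":0,"tz":0,"grip":0}
    - {"rx":0,"ry":0,"rz":0,"tx":0,"ty":0,"tz":0,"grip":0}

```text
clock: 35.55
eef_pos: [499.6, -13.7, 148.0]
orientation: [[-0.157, 0.988, -0.0], [0.988, 0.157, -0.0], [-0.0, -0.0, -1.0]]
wrist_force: [0.1, -0.3, -0.2]
gripper_width: 0.5
grip_force: 0.0
```

```bash
python3 -c "
from d import *
J(62,0,73)"
```

```text
t 35.55 pos [499.6 -13.7 148. ] yaw 1.729 z [-4.e-04 -2.e-04 -1.e+00] F [ 0.1 -0.3 -0.2] w 0.5 gf 0.0
shift units [0.042 0.012 1.25 ] rz units 0.035
```

Emit:
drive_tool:
  moves:
    - {"rx":0,"ry":0,"rz":0,"tx":0,"ty":0.01,"tz":0.3,"grip":0}
    - {"rx":0,"ry":0,"rz":0,"tx":0,"ty":0,"tz":0.4,"grip":0}
    - {"rx":0,"ry":0,"rz":0,"tx":0,"ty":0,"tz":0.35,"grip":0}
    - {"rx":0,"ry":0,"rz":0,"tx":0,"ty":0,"tz":0.2,"grip":0}
    - {"rx":0,"ry":0,"rz":0,"tx":0,"ty":0,"tz":0,"grip":0}
    - {"rx":0,"ry":0,"rz":0,"tx":0.13,"ty":0,"tz":0.01,"grip":0}
    - {"rx":0,"ry":0,"rz":0,"tx":0.13,"ty":0,"tz":0.02,"grip":0}
    - {"rx":0,"ry":0,"rz":0,"tx":0.13,"ty":0,"tz":0.03,"grip":0}
    - {"rx":0,"ry":0,"rz":0,"tx":0.13,"ty":0,"tz":0.03,"grip":0}
    - {"rx":0,"ry":0,"rz":0,"tx":0.13,"ty":0,"tz":0.03,"grip":0}

```text
clock: 36.8
eef_pos: [495.1, 25.0, 66.8]
orientation: [[-0.157, 0.988, 0.002], [0.988, 0.157, -0.001], [-0.001, 0.002, -1.0]]
wrist_force: [0.9, -5.0, 1.8]
gripper_width: 0.2
grip_force: 2.7
```

Emit:
drive_tool:
  moves:
    - {"rx":0,"ry":0,"rz":0,"tx":0.12,"ty":0,"tz":0.06,"grip":0}
    - {"rx":0,"ry":0,"rz":0,"tx":0.12,"ty":0,"tz":0.07,"grip":0}
    - {"rx":0,"ry":0,"rz":0,"tx":0.12,"ty":0,"tz":0.07,"grip":0}
    - {"rx":0,"ry":0,"rz":0,"tx":0.12,"ty":0,"tz":0.06,"grip":0}
    - {"rx":0,"ry":0,"rz":0,"tx":0.12,"ty":0,"tz":0.04,"grip":0}
    - {"rx":0,"ry":0,"rz":0,"tx":0.08,"ty":0,"tz":0,"grip":0}
    - {"rx":0,"ry":0,"rz":0,"tx":0,"ty":0,"tz":0,"grip":0}
    - {"rx":0,"ry":0,"rz":0,"tx":0,"ty":0,"tz":0,"grip":0}
    - {"rx":0,"ry":0,"rz":0,"tx":0,"ty":0,"tz":0,"grip":0}
    - {"rx":0,"ry":0,"rz":0,"tx":0,"ty":0,"tz":0,"grip":0}

```text
clock: 38.05
eef_pos: [488.1, 64.9, 48.1]
orientation: [[-0.156, 0.988, 0.0], [0.988, 0.156, 0.0], [-0.0, 0.0, -1.0]]
wrist_force: [0.2, 0.0, 0.5]
gripper_width: 0.8
grip_force: 0.0
```

```bash
python3 -c "
from k import *
J(140,0,150);chk()"
```

```text
t 38.05 pos [488.1  64.9  48.1] yaw 1.728 z [ 2.e-04  0.e+00 -1.e+00] F [0.2 0.  0.5] w 0.8 gf 0.0
shift units [ 0.018 -0.    -1.699] rz units 0.024
scene open H [250. 264.] closed H [262. 249.] open pad [266. 257.] closed pad [282. 286.]
handle_end [(array([252., 263.]), 0.66), (array([338., 332.]), 0.51)]
clamp_pad [(array([268., 255.]), 0.58)]
top open H [274. 303.] closed H [296. 296.] open pad [301. 296.] closed pad [322. 295.]
handle_end []
clamp_pad []
```

The clamp is open again. I'll rise clear and move away for a final look.

Emit:
drive_tool:
  moves:
    - {"rx":0,"ry":0,"rz":0,"tx":0.05,"ty":0,"tz":-0.3,"grip":0}
    - {"rx":0,"ry":0,"rz":0,"tx":0,"ty":0,"tz":-0.5,"grip":0}
    - {"rx":0,"ry":0,"rz":0,"tx":0,"ty":0,"tz":-0.5,"grip":0}
    - {"rx":0,"ry":0,"rz":0,"tx":0,"ty":0,"tz":-0.5,"grip":0}
    - {"rx":0,"ry":0,"rz":0,"tx":0,"ty":0,"tz":-0.3,"grip":0}
    - {"rx":0,"ry":0,"rz":0,"tx":0,"ty":-0.6,"tz":0,"grip":0}
    - {"rx":0,"ry":0,"rz":0,"tx":0.3,"ty":-0.6,"tz":0,"grip":0}
    - {"rx":0,"ry":0,"rz":0,"tx":0.5,"ty":-0.4,"tz":0,"grip":0}
    - {"rx":0,"ry":0,"rz":0,"tx":0.5,"ty":0,"tz":0,"grip":0}
    - {"rx":0,"ry":0,"rz":0,"tx":0,"ty":0,"tz":0,"grip":0}

```text
clock: 39.6
eef_pos: [380.3, 131.0, 174.2]
orientation: [[-0.159, 0.987, 0.001], [0.987, 0.159, 0.0], [0.0, 0.001, -1.0]]
wrist_force: [0.0, -0.2, -0.5]
gripper_width: 0.5
grip_force: 0.0
```

```bash
python3 -c "
from fit import *
T=save('top','t9.png');S=save('scene','s9.png')
a=cv2.resize(S[215:360,220:420],None,fx=2,fy=2,interpolation=2);b=cv2.resize(T[215:360,250:450],None,fx=2,fy=2,interpolation=2)
cv2.imwrite('pics/f.png',np.hstack([a,b])[:,:,::-1])
import fit as F
pr=F.proj
F.proj=lambda c,p:pr(c,(p[0],p[1],p[2]+12))
for c,I in(('scene',S),('top',T)): print(F.fit([c],[comp(mask(I,'y'),pr(c,(509,-72,26)))],(509,-72,1.725),120,62,28))
"
```

```text
(array([510.10853477, -69.52774542,   1.65048106]), np.float64(273.09345193967584))
(array([510.30146542, -71.33367664,   1.77561597]), np.float64(359.3983329512548))
```

View pics/f.png

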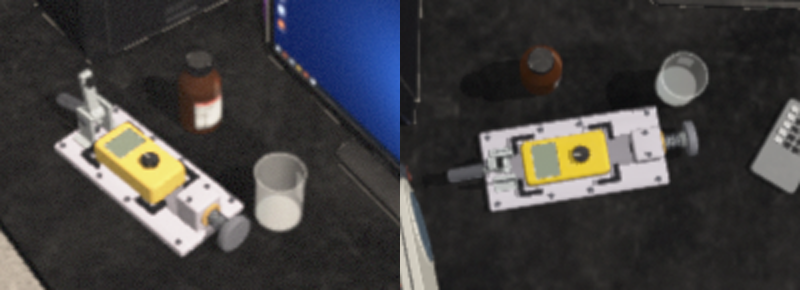

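Both views show the meter seated in the pocket with its display towards the clamp. The clamp is open, the plunger is out, and the bottle, beaker and calculator are where they were.

```bash
python3 -c "
from cell import *
print(finish_job())"
```

```text
the job is handed in; nothing more can be done
None
```

I handed the job in at about 40 s of the 72 s allowed: the meter is seated in the pocket, display towards the clamp, the clamp was closed through the full plunger stroke and is open again, and nothing else moved in the final pictures; no verdict came back.

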